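# Drive the stuck plug out of the clay extruder barrel

### The job

The wooden plug is stuck in the leaning aluminium barrel of the clay extruder. Take the push rod out of its block and, with the rod, push the plug down through the barrel from the upper end until it drops into the tray below (do not touch the plug with the fingers); then put the rod back in its block, fully home, and let go. Do not knock or shove the bowl, jar or cup standing around.

Things in the scene. Friction and masses are not known exactly. Their poses are not given: they have to be found in the camera images.
- bore_top (a point): Centre of the upper mouth of the extruder barrel: a rigidly fixed aluminium tube, outside diameter 60 mm, straight through-bore 37.5 mm, 70 mm long. The z axis runs along the bore, out of this mouth, leaning 30 degrees (0.52 rad) from vertical, so push along -z. The mouth is 155 mm above the table and faces up and roughly back to the robot; position and heading vary.
- bore_bottom (a point): Centre of the lower mouth of the same bore (same axes), 70 mm down the axis, 95 mm above the table, open over the tray. Two wooden cheeks beside the barrel hold it; their tops (123 mm above the table) lie below the upper mouth. In the bore wall, 47 to 63 mm below the upper mouth, a sprung rubber pad grips the plug.
- plug_center (a point): Centre of the plug, a light-wood cylinder 36 mm in diameter, 35 mm long, about 35 g; z is its axis. At the start its upper face is 29.5 mm below the upper mouth along the bore. Moving it takes a push of 8 to 15 N. Once its upper face is past the pad (63 mm below the upper mouth) it is free and slides out; pushing that face to the lower mouth or 10 mm beyond does no harm.
- tray_floor (a point): Centre of the tray floor (8 mm above the table) under and in front of the barrel's lower mouth: inside 184 mm along its x axis (the direction in which the barrel's lower end points, away from the robot) by 134 mm along y; walls rise 35 mm above the floor. Part of the cradle.
- rod_grip (a point): Centre of the push rod's handle (rod: 175 mm, 0.28 kg): square wooden handle 24 x 24 mm, 64 mm long; under it a steel collar 42 mm in diameter, 6 mm thick (underside 38 mm below this point); then a round steel shaft 16 mm in diameter, 105 mm long. z runs up the rod, x and y are square to the handle's faces. At the start it hangs upright in its block, this point 148 mm above the table.
- rod_tip (a point): Centre of the lower end face of the push rod's shaft, 143 mm below rod_grip along the rod; same axes.
- stand_mouth (a point): Centre of the top of the rod's block: a dark wooden block 85 x 85 mm, 110 mm tall, fixed, with an upright through-hole 28 mm in diameter. This point is the centre of the hole's mouth, 110 mm above the table. The rod hangs in it with its collar resting on this face (then rod_grip is 38 mm above this point).
- bowl: Bystander: loose pale bowl, 110 mm wide, 50 mm tall; origin at its underside.
- slip_jar: Bystander: loose pale jar with a wooden cap, 66 mm wide, 90 mm tall; origin at its underside.
- cup: Bystander: loose buff cup without a handle, 68 mm wide, 75 mm tall, often between the block and the cradle; origin at its underside.
Not all that is in view belongs to the job. Leave any green look-alike of the part that bears rod_grip alone. Leave any turquoise look-alike of the part that bears stand_mouth alone.

How it is judged:
By the outcome, as a careful person would: the job done as asked, in the order asked, and still so for the second after the job is handed in, with the robot touching nothing.
It also fails if it takes over 54 s, if anything falls off the work surface, if the arm or the gripper's body presses on something with over 40 N, if the wrist force passes 120 N, or if a joint passes its speed limit or range.

### The arm

A 6-joint arm with a two-finger parallel gripper is mounted at the origin on the work surface. World frame = base frame: x ahead of the robot, y to its left, z up, the work surface at z = 0. Lengths are in mm, angles in rad, forces in N, time in s.
With the tool pointing down it reaches from about 325 to 775 mm from the base axis. Payload 5.5 kg.
Tool frame: the origin (TCP) lies midway between the tips of the shut fingers; the grasp point (between the pads) lies 19 mm behind it; z points along the fingers, y is the line along which they close (so a half turn about z gives the same grasp; the last joint's range is limited). The gripper opens to 85 mm and grips with 20 to 120 N. Pads are 22 mm wide; open, the fingers measure 114 mm over their backs; the gripper's body (76 mm by 85 mm) begins 54 mm behind the grasp point. The pads swing forward as they close: fully open they stand 13 mm farther back than shut.
Start: joints at [-1.264, 0.091, 1.231, -0, 1.82, -0.057], TCP at [213.497, -560.745, 231.275] pointing down, gripper open.
Joint ranges: [-2.87, 2.87], [-0.86, 2.18], [0.17, 2.46], [-1.51, 4.65], [0.06, 2.69], [-2.65, 2.65]. Speed limits (rad/s): [2.57, 2.57, 3.01, 3.14, 3.14, 3.14].

### API

Orientations are given as a unit quaternion [w, x, y, z].
In Python, from workcell import * gives the robot as it stands. The module is installed in compiled form; this text tells all that it offers.
- The arm moves only by the tool send_rows, never from a script. Its argument "steps" is a list of rows, each a list of 2 entries, a list of its own where there are three numbers: the shift along the tool's x, y, z in m, then the turn, a rotation vector about the tool's x, y, z in rad. A call has 1 to 5 rows; each row shifts and turns the commanded pose from where the row before left it, along the tool's axes as they then stand; what a row does not reach is not made up. A row lasts 1/12 s, in which the tool goes at most 41.7 mm and 7.16 degrees, less where a joint would pass 70% of its speed; a pose out of reach is approached as far as the arm can. A call with a gripper value outside its range is refused whole. "grip" is the closure, from 0 (fully open) to 1 (shut), set as the call begins (left out, the last holds). The fingers move at their own pace and stop on an object; "grip_force" is the grip in N (left out, the last holds). Time passes only in rows, so rows that do not move let the fingers close. It gives the time, the measured TCP pose, the force, the opening and the grip force at its end, in the units of the state.
- state(): the state, without advancing time (a new reading comes with each control period).
- snapshot(name): name is "side" or "top" or "wrist"; returns a dict with "frame" (384x512x3 uint8, red, green, blue), "fovy" (degrees; the focal length in pixels is half the picture's height over the tangent of half this angle, whatever the lens; pixels are square), "cx", "cy" (the principal point, pixels), "R" (3x3) and "t" (3): a world point X has camera coordinates R X + t. Camera axes: x right, y down, z forward; pixel columns grow to the right and rows downward; lengths in mm; the calibration is good to about 2 mm. A picture is of the moment at which its call begins. There is no depth.
- hand_in(): hands the job in; it is judged then, once.
The state is a dict: "time": time; "q": joint angles; "joint_vel": joint speeds; "joint_torque": joint torques, N m; "ee_pos": TCP position; "eef_rot": TCP orientation; "force": force on the tool from outside, world axes, zero at the start; "ft_torque": the same for the moment, N m; "finger_gap": finger opening in mm; "finger_force": force on a finger pad.
Only numpy, scipy, OpenCV 4.12 (cv2) and the standard library are available. Lean on these libraries where they do the work, as an engineer would, in place of code of your own. Each camera call takes 0.05 s, during which the arm holds its last target. There are 200 camera calls.

## Working session

There is one attempt and no reset: what is moved stays moved. The work goes in short steps, Python scripts to look and compute and a tool call to move; the robot and the scene stay as the last step left them, time stands still between calls to the robot, and variables do not carry over. Pictures are saved under pics/ and viewed, at most 12 in all, crops included, and the job is handed in when it is done.

Besides the shell and the picture viewer there is one more tool, called after ">>>" as name(argument=value, ...), one argument or row to a line, values as JSON. send_rows: Moves the arm, as the interface text tells. Its arguments: {"type":"object","properties":{"steps":{"type":"array","items":{"type":"array"}},"grip":{"type":"number"},"grip_force":{"type":"number"}},"required":["steps"]}

```bash
mkdir -p pics
cat > h.py <<'E'
from workcell import *
import numpy as np, cv2
from scipy.spatial.transform import Rotation as Ro
def cam(n):
    s=snapshot(n); s['f']=192/np.tan(np.radians(s['fovy'])/2); s['R']=np.array(s['R']); s['t']=np.array(s['t']); return s
def ray(s,u,v):
    d=s['R'].T@np.array([(u-s['cx'])/s['f'],(v-s['cy'])/s['f'],1]); return -s['R'].T@s['t'], d/np.linalg.norm(d)
def onz(s,u,v,z):
    o,d=ray(s,u,v); return o+d*(z-o[2])/d[2]
def tri(rays):
    A=0;b=0
    for o,d in rays:
        P=np.eye(3)-np.outer(d,d); A=A+P; b=b+P@o
    x=np.linalg.solve(A,b); return x,[np.linalg.norm((np.eye(3)-np.outer(d,d))@(x-o)) for o,d in rays]
def proj(s,X):
    c=s['R']@np.array(X)+s['t']; return s['cx']+s['f']*c[0]/c[2], s['cy']+s['f']*c[1]/c[2]
def save(s,fn,crop=None,k=1):
    im=s['frame'][:,:,::-1]
    if crop: im=im[crop[1]:crop[3],crop[0]:crop[2]]
    cv2.imwrite('pics/'+fn,cv2.resize(im,None,fx=k,fy=k,interpolation=cv2.INTER_CUBIC))
E
python3 - <<'E'
from h import *
import pickle
for n in ['side','top','wrist']:
    s=cam(n); save(s,n+'0.png'); pickle.dump(s,open(n+'0.pkl','wb'))
    print(n,s['fovy'],s['cx'],s['cy'],(-s['R'].T@s['t']).round(),s['R'][2].round(2))
print(state())
a=cv2.imread('pics/side0.png');b=cv2.imread('pics/top0.png')
E
```

```text
side 42.21320933524001 252.9383366071265 194.6402034736397 [ 370. 1009. 1206.] [ 0.12 -0.66 -0.74]
top 53.17754403659207 257.2567057723761 193.28402328336148 [ 376.   10. 1068.] [ 0.18 -0.01 -0.98]
wrist 66.05639482852641 261.9519156381825 187.39207071459046 [ 276. -537.  372.] [-0.24 -0.09 -0.97]
{'time': 0.15, 'q': array([-1.26367352e+00,  9.16995104e-02,  1.23164151e+00,  4.05947669e-05,
        1.81979252e+00, -5.67192751e-02]), 'joint_vel': array([ 0.00031696, -0.00277259, -0.00360773,  0.00258997,  0.00301575,
       -0.00067045]), 'joint_torque': array([ 1.45219637e-03, -4.59370565e+01, -4.18526602e+01, -8.03283319e-05,
        9.55420226e-03, -5.19188302e-05]), 'ee_pos': array([ 213.45436966, -560.51324405,  230.38426417]), 'eef_rot': array([-7.66869214e-04,  9.83496760e-01,  1.80924097e-01, -7.66877421e-05]), 'force': array([ 0.17065543,  0.15981315, -0.37888803]), 'ft_torque': array([-0.00642319,  0.03117004,  0.00732225]), 'finger_force': 0.0, 'finger_gap': 85.44117802847731}
```

View pics/side0.png

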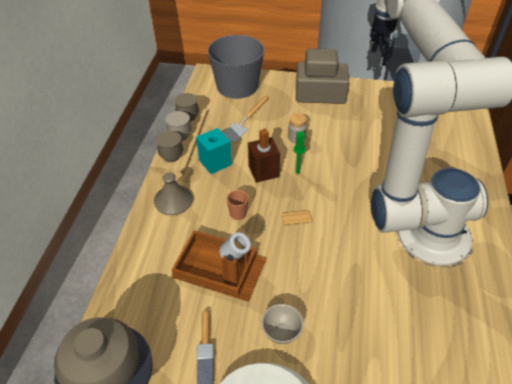

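View pics/top0.png

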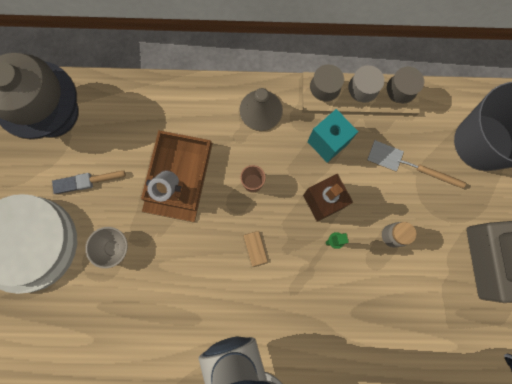

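Side view: rod in the dark block (264,150), with the turquoise block (214,150) and the green rod (299,150) as look-alikes. The barrel mouth is at (238,243), the cup at (238,205), the bowl at (283,323) and the jar at (298,127). In the top view the block is at (328,198), the handle top at (337,188), the turquoise block at (332,135), the green rod at (338,240) and the mouth at (160,187). The dark block with the wooden-handled rod fits the description. I'll confirm with an enlarged crop.

Run:
```python
from h import *
import pickle
S=pickle.load(open('side0.pkl','rb'));T=pickle.load(open('top0.pkl','rb'))
def c(s,x,y,w=66,h=49): return cv2.resize(s['frame'][y:y+h,x:x+w,::-1],(792//2,588//2),interpolation=cv2.INTER_CUBIC)
cv2.imwrite('pics/c1.png',np.vstack([np.hstack([c(S,232,122,80,60),c(T,300,168,80,60)]),np.hstack([c(S,205,225,80,60),c(T,130,160,80,60)])]))
```

```text
(no output)
```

View pics/c1.png

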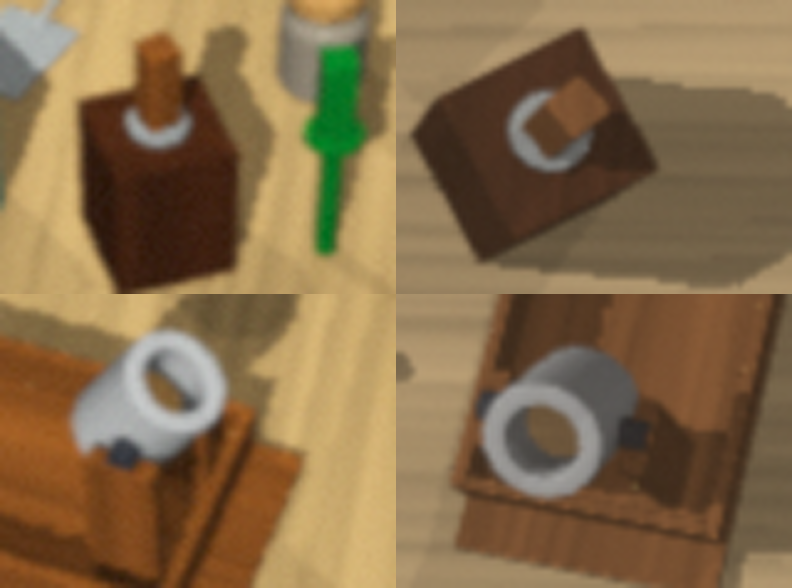

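View pics/wrist0.png

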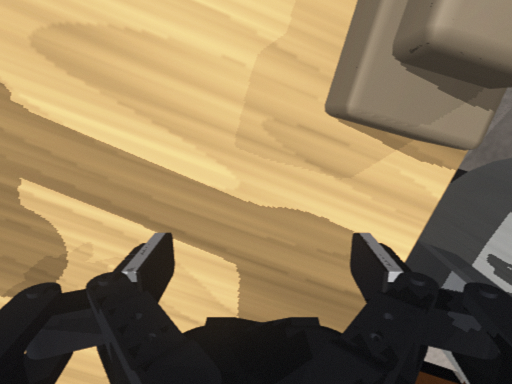

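The crop confirms it: an orange-brown square handle with a steel collar in the dark block. Its handle top is near side (263.9,130.5) and top (337.6,188.8), and the mouth centre is near side (240.8,242.4) and top (159.5,189.5).

Run:
```python
from h import *
import pickle
S=pickle.load(open('side0.pkl','rb'));T=pickle.load(open('top0.pkl','rb'))
def p(n,a,b):
    x,r=tri([ray(S,*a),ray(T,*b)]); print(n,x.round(1),np.round(r,1))
p('handletop',(263.9,130.5),(337.6,188.8))
p('mouth',(240.8,242.4),(159.5,189.5))
print('handle z180',onz(T,337.6,188.8,180),onz(S,263.9,130.5,180))
print('collar z116',onz(T,331.1,194.5,116),onz(S,232+158/4.95,122+122/4.95,116))
print('mouth155',onz(T,159.5,189.5,155),onz(S,240.8,242.4,155))
for n,u,v,z in [('cup',253,178,75),('jar',402,233,90),('bowl',106,247,50),('greentop',340,239,175)]: print(n,onz(T,u,v,z).round())
# grey metal masks: ellipse fit of barrel ring outer contour, bounding
for s,n,(x,y,w,h) in [(S,'S',(205,225,60,40)),(T,'T',(140,165,50,45))]:
    hsv=cv2.cvtColor(s['frame'],cv2.COLOR_RGB2HSV); m=((hsv[:,:,1]<45)&(hsv[:,:,2]>150)).astype(np.uint8)
    q=np.zeros_like(m); q[y:y+h,x:x+w]=m[y:y+h,x:x+w]
    cs,_=cv2.findContours(q,cv2.RETR_CCOMP,cv2.CHAIN_APPROX_NONE)
    for c in cs:
        if len(c)>15: print(n,len(c),cv2.fitEllipse(c))
```

```text
handletop [ 553.7 -190.3  180.7] [1.3 1.3]
mouth [547.4 235.5 153.7] [1.5 1.5]
handle z180 [ 555.13283792 -190.54958021  180.        ] [ 552.46510789 -190.78913381  180.        ]
collar z116 [ 553.00059609 -188.21576647  116.        ] [ 551.09636422 -185.88068285  116.        ]
mouth155 [548.72641144 235.25138774 155.        ] [545.69865463 236.77032674 155.        ]
cup [600.  10.  75.]
jar [ 462. -374.   90.]
bowl [413. 390.  50.]
greentop [ 437. -195.  175.]
S 75 ((236.2398223876953, 244.6284942626953), (19.714656829833984, 31.450883865356445), 60.8416862487793)
S 37 ((238.79434204101562, 243.0937042236328), (9.119512557983398, 16.44004249572754), 143.4021759033203)
T 45 ((160.76954650878906, 191.002197265625), (14.417052268981934, 16.924152374267578), 44.599056243896484)
T 57 ((158.71749877929688, 189.15074157714844), (18.387357711791992, 21.34067726135254), 133.029052734375)
```

>>> send_rows(
  steps=[
    [[0.03, -0.015, -0.0035], [0, 0, 0]],
    [[0.03, -0.015, -0.0035], [0, 0, 0]],
    [[0.03, -0.015, -0.0035], [0, 0, 0]],
    [[0.03, -0.015, -0.0035], [0, 0, 0]],
    [[0.03, -0.015, -0.0035], [0, 0, 0]],
  ],
  grip=0.2,
  grip_force=60,
)

```text
time: 0.57
ee_pos: [327.7, -436.0, 248.5]
eef_rot: [-0.0, 0.984, 0.181, -0.0]
force: [0.2, -0.9, 0.5]
finger_gap: 68.4
finger_force: 0.0
```

>>> send_rows(
  steps=[
    [[0.03, -0.015, -0.0035], [0, 0, 0]],
    [[0.03, -0.015, -0.0035], [0, 0, 0]],
    [[0.03, -0.015, -0.0035], [0, 0, 0]],
    [[0.03, -0.015, -0.0035], [0, 0, 0]],
    [[0.03, -0.015, -0.0035], [0, 0, 0]],
  ],
)

```text
time: 0.98
ee_pos: [441.3, -312.4, 266.2]
eef_rot: [-0.0, 0.984, 0.181, -0.0]
force: [0.5, -0.1, -0.2]
finger_gap: 68.6
finger_force: 0.0
```

>>> send_rows(
  steps=[
    [[0.03, -0.015, -0.0035], [0, 0, 0]],
    [[0.03, -0.015, -0.0035], [0, 0, 0]],
    [[0.03, -0.015, -0.0035], [0, 0, 0]],
    [[0.03, -0.015, -0.0035], [0, 0, 0]],
    [[0.03, -0.015, -0.0035], [0, 0, 0]],
  ],
)

```text
time: 1.4
ee_pos: [554.8, -188.9, 283.6]
eef_rot: [-0.0, 0.983, 0.181, -0.0]
force: [0.2, -0.0, 0.1]
finger_gap: 68.2
finger_force: 0.0
```

Run:
```python
from h import *
import pickle
s=cam('wrist'); pickle.dump(s,open('w1.pkl','wb')); save(s,'w1.png',(90,90,410,330),2.4)
print(state()['ee_pos'],state()['eef_rot'],state()['q'],state()['finger_gap'])
print(proj(s,[553,-189,180]))
```

```text
[ 558.03549672 -184.2086198   283.52597559] [-0.00152144  0.98301     0.1835418   0.00119542] [-0.37896478  0.07443233  1.15536995  0.00408413  1.9113921   0.82401939] 68.21468980791127
(np.float64(261.05209181936044), np.float64(189.21326516379608))
```

View pics/w1.png

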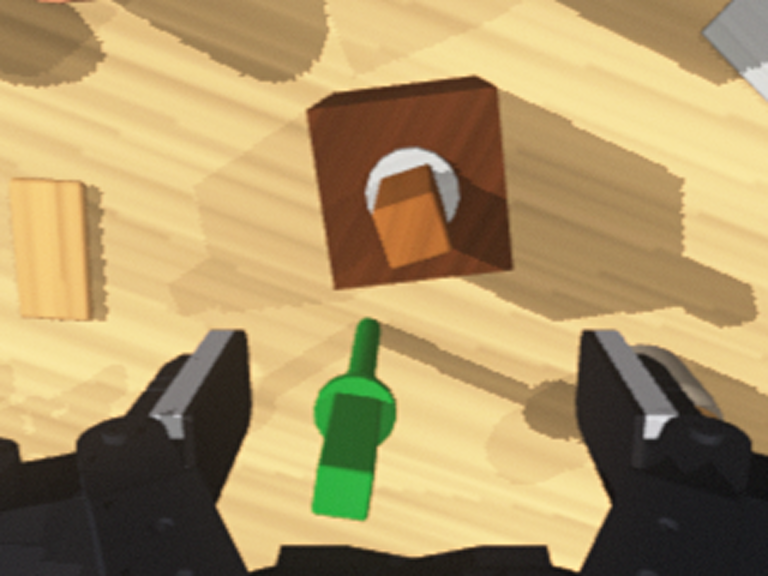

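Wrist crop: the handle's top face centre is at px (262,186), with edges about 19° off the image axes. The green rod is off at lower centre, clear of the block.

Run:
```python
from h import *
import pickle
s=pickle.load(open('w1.pkl','rb'));T=pickle.load(open('top0.pkl','rb'));S=pickle.load(open('side0.pkl','rb'))
c=[(374,213),(433,192),(451,248),(393,270)]
P=np.array([onz(s,90+u/2.4,90+v/2.4,180) for u,v in c]); print(P.round(1),P.mean(0))
for i in range(4):
    d=P[(i+1)%4]-P[i]; print(np.linalg.norm(d).round(1),np.degrees(np.arctan2(d[1],d[0])).round(1)%90)
ctr=(90+413/2.4,90+231/2.4)
print(tri([ray(s,*ctr),ray(T,337.6,188.8),ray(S,263.9,130.5)]))
print('collar',onz(s,90+412/2.4,90+194/2.4,116))
bl=[(309,110),(497,88),(512,268),(334,289)]
B=np.array([onz(s,90+u/2.4,90+v/2.4,110) for u,v in bl]); print(B.round(1),B.mean(0))
print([np.degrees(np.arctan2(*(B[(i+1)%4]-B[i])[1::-1])).round(1)%90 for i in range(4)])
print('green',[onz(s,90+342/2.4,90+494/2.4,z).round() for z in (120,175)],proj(s,[437,-195,175]))
st=state();R=Ro.from_quat(np.r_[st['eef_rot'][1:],st['eef_rot'][0]]).as_matrix();print(R.round(3), st['ee_pos'])
```

```text
[[ 557.1 -173.5  180. ]
 [ 571.6 -190.4  180. ]
 [ 554.7 -204.   180. ]
 [ 539.5 -187.3  180. ]] [ 555.72295229 -188.81267014  180.        ]
22.3 40.8
21.7 38.69999999999999
22.6 42.5
22.3 38.1
(array([ 554.39177128, -189.9080923 ,  180.1900367 ]), [np.float64(1.723742710478771), np.float64(0.8841551656945389), np.float64(2.0503179368708047)])
collar [ 555.62316925 -188.49579738  116.        ]
[[ 573.6 -133.1  110. ]
 [ 611.8 -206.9  110. ]
 [ 538.  -245.2  110. ]
 [ 498.6 -170.8  110. ]] [ 555.53074405 -188.99326179  110.        ]
[np.float64(27.4), np.float64(27.400000000000006), np.float64(27.900000000000006), np.float64(26.7)]
green [array([ 402., -210.,  120.]), array([ 441., -202.,  175.])] (np.float64(224.71425036873197), np.float64(296.77111647436396))
[[ 0.933  0.361  0.002]
 [ 0.361 -0.933  0.003]
 [ 0.003 -0.003 -1.   ]] [ 558.03549672 -184.2086198   283.52597559]
```

>>> send_rows(
  steps=[
    [[0, 0, 0], [0, 0, -0.11]],
    [[0, 0, 0], [0, 0, -0.11]],
    [[0, 0, 0], [0, 0, -0.11]],
    [[0, 0, 0], [0, 0, 0]],
    [[0, 0, 0], [0, 0, 0]],
  ],
)

```text
time: 1.87
ee_pos: [553.8, -190.4, 283.4]
eef_rot: [-0.0, 0.941, 0.338, -0.0]
force: [0.3, -0.2, -0.2]
finger_gap: 68.0
finger_force: 0.0
```

```bash
cat >> h.py <<'E'
def RT():
    st=state(); return Ro.from_quat(np.r_[st['eef_rot'][1:],st['eef_rot'][0]]).as_matrix(), np.array(st['ee_pos'])
def delta(X,Rt=None):
    R,p=RT(); print('shift tool mm',(R.T@(np.array(X)-p)).round(1), 'dist',np.linalg.norm(np.array(X)-p).round(), end=' ')
    if Rt is not None: print('rotvec',Ro.from_matrix(R.T@Rt).as_rotvec().round(3),end='')
    print()
E
python3 - <<'E'
from h import *
R,p=RT();print(R.round(3),p)
delta([555,-189,131])
E
```

```text
[[ 0.771  0.637 -0.001]
 [ 0.637 -0.771  0.   ]
 [-0.    -0.001 -1.   ]] [ 553.84661532 -190.44493623  283.40623577]
shift tool mm [  1.9  -0.3 152.4] dist 152.0
```

>>> send_rows(
  steps=[
    [[0.002, 0, 0.03], [0, 0, 0]],
    [[0, 0, 0.03], [0, 0, 0]],
    [[0, 0, 0.03], [0, 0, 0]],
    [[0, 0, 0.03], [0, 0, 0]],
    [[0, 0, 0.02], [0, 0, 0]],
  ],
)

```text
time: 2.28
ee_pos: [554.2, -188.8, 140.0]
eef_rot: [-0.001, 0.941, 0.338, -0.001]
force: [0.4, -0.4, 0.0]
finger_gap: 68.3
finger_force: 0.0
```

>>> send_rows(
  steps=[
    [[0, 0, 0.012], [0, 0, 0]],
    [[0, 0, 0], [0, 0, 0]],
    [[0, 0, 0], [0, 0, 0]],
  ],
)

```text
time: 2.53
ee_pos: [555.4, -189.2, 132.1]
eef_rot: [-0.0, 0.941, 0.339, -0.0]
force: [0.2, 0.1, 0.3]
finger_gap: 68.7
finger_force: 0.0
```

>>> send_rows(
  steps=[
    [[0, 0, 0], [0, 0, 0]],
    [[0, 0, 0], [0, 0, 0]],
    [[0, 0, 0], [0, 0, 0]],
    [[0, 0, 0], [0, 0, 0]],
    [[0, 0, 0], [0, 0, 0]],
  ],
  grip=1.0,
  grip_force=80,
)

```text
time: 2.95
ee_pos: [556.0, -189.2, 133.5]
eef_rot: [0.001, 0.94, 0.34, 0.001]
force: [-2.7, 0.8, 5.3]
finger_gap: 23.4
finger_force: 79.0
```

>>> send_rows(
  steps=[
    [[0, 0, 0], [0, 0, 0]],
    [[0, 0, 0], [0, 0, 0]],
    [[0, 0, 0], [0, 0, 0]],
    [[0, 0, 0], [0, 0, 0]],
    [[0, 0, 0], [0, 0, 0]],
  ],
)

```text
time: 3.37
ee_pos: [556.1, -189.2, 133.5]
eef_rot: [0.001, 0.94, 0.34, 0.001]
force: [-1.2, 1.0, 6.3]
finger_gap: 23.4
finger_force: 79.1
```

>>> send_rows(
  steps=[
    [[0, 0, -0.01], [0, 0, 0]],
    [[0, 0, -0.025], [0, 0, 0]],
    [[0, 0, -0.03], [0, 0, 0]],
    [[0, 0, -0.03], [0, 0, 0]],
    [[0, 0, -0.03], [0, 0, 0]],
  ],
)

```text
time: 3.78
ee_pos: [555.1, -189.0, 257.6]
eef_rot: [-0.0, 0.94, 0.34, -0.001]
force: [0.9, -0.8, -2.2]
finger_gap: 23.0
finger_force: 78.9
```

>>> send_rows(
  steps=[
    [[0, 0, -0.03], [0, 0, 0]],
    [[0, 0, -0.02], [0, 0, 0]],
    [[0, 0, 0], [0, 0, 0]],
    [[0, 0, 0], [0, 0, 0]],
    [[0, 0, 0], [0, 0, 0]],
  ],
)

```text
time: 4.2
ee_pos: [555.3, -189.0, 304.4]
eef_rot: [-0.001, 0.94, 0.34, -0.001]
force: [1.0, 0.4, -4.0]
finger_gap: 23.3
finger_force: 79.1
```

Run:
```python
from h import *
import pickle
R,p=RT();print(R.round(3),p,state()['q'],state()['force'],state()['finger_gap'])
W=cam('wrist');S=cam('side');T=cam('top')
for n,s in (('W2',W),('S2',S),('T2',T)): pickle.dump(s,open(n+'.pkl','wb'))
g=p-R[:,2]*19; tip=g+R[:,2]*143
print('tip pred',tip,proj(W,tip),proj(S,tip),proj(T,tip))
def c(s,x,y,w,h): return cv2.resize(s['frame'][y:y+h,x:x+w,::-1],(400,300),interpolation=cv2.INTER_CUBIC)
cv2.imwrite('pics/c2.png',np.vstack([np.hstack([c(S,220,80,100,75),c(T,290,150,100,75)]),np.hstack([c(W,0,0,512,384),c(W,182,120,160,120)])]))
```

```text
[[ 0.769  0.639 -0.003]
 [ 0.639 -0.769  0.001]
 [-0.002 -0.003 -1.   ]] [ 555.29450779 -189.00935552  304.40971428] [-3.86062776e-01  8.59774782e-02  1.10569733e+00 -1.66836102e-05
  1.95316233e+00  4.91005935e-01] [ 0.98384286  0.37049019 -4.03140638] 23.281666082599255
tip pred [ 554.92108035 -188.85964413  180.41036694] (np.float64(261.50234719109807), np.float64(181.44440062655266)) (np.float64(263.0387132790524), np.float64(130.70967700936973)) (np.float64(336.9274373946579), np.float64(188.8384497011639))
```

View pics/c2.png

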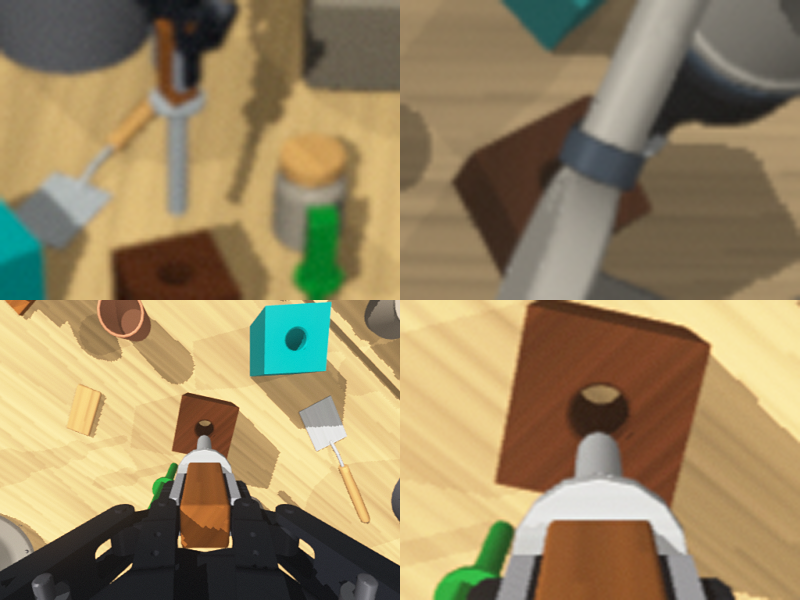

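The rod is held straight, with its tip near side (264,132). The block's hole is visible in the wrist view at px (261,164). The tip sits about 128 mm ahead of the TCP. Next I move over to the barrel.

>>> send_rows(
  steps=[
    [[0.016, -0.031, -0.001], [0, 0, 0]],
    [[0.016, -0.031, -0.001], [0, 0, 0]],
    [[0.016, -0.031, -0.001], [0, 0, 0]],
    [[0.016, -0.031, -0.001], [0, 0, 0]],
    [[0.016, -0.031, -0.001], [0, 0, 0]],
  ],
)

```text
time: 4.77
ee_pos: [517.0, -17.4, 310.3]
eef_rot: [-0.001, 0.941, 0.34, -0.001]
force: [1.0, 0.2, -2.5]
finger_gap: 23.1
finger_force: 79.8
```

>>> send_rows(
  steps=[
    [[0.016, -0.031, -0.001], [0, 0, 0]],
    [[0.016, -0.031, -0.001], [0, 0, 0]],
    [[0.016, -0.031, -0.001], [0, 0, 0]],
    [[0.016, -0.031, -0.001], [0, 0, 0]],
    [[0.016, -0.031, -0.001], [0, 0, 0]],
  ],
)

```text
time: 5.18
ee_pos: [479.3, 153.0, 315.5]
eef_rot: [-0.0, 0.94, 0.34, -0.001]
force: [1.2, -0.3, -2.6]
finger_gap: 23.2
finger_force: 79.8
```

>>> send_rows(
  steps=[
    [[0.016, -0.031, -0.001], [0, 0, 0]],
    [[0.016, -0.031, -0.001], [0, 0, 0]],
    [[0.016, -0.031, -0.001], [0, 0, 0]],
    [[0, 0, 0], [0, 0, 0]],
    [[0, 0, 0], [0, 0, 0]],
  ],
)

```text
time: 5.6
ee_pos: [456.9, 255.2, 318.2]
eef_rot: [0.0, 0.94, 0.342, -0.001]
force: [-0.2, -0.9, -2.7]
finger_gap: 23.4
finger_force: 80.1
```

Run:
```python
from h import *
import pickle
R,p=RT();print(R.round(3),p,state()['q'],state()['force'],state()['finger_gap'])
W=cam('wrist');pickle.dump(W,open('W3.pkl','wb'));save(W,'w3.png',(112,0,512,300),2)
print('mouth',proj(W,[547.4,235.7,154.5]))
w2=pickle.load(open('W2.pkl','rb'));print('hole',onz(w2,261.2,164,110))
h=-12*np.pi/180;zb=np.array([-.5*np.cos(h),-.5*np.sin(h),.866]);M=np.array([547.4,235.7,154.5])
a=np.cross([0,0,-1],-zb);Rt=Ro.from_rotvec(a/np.linalg.norm(a)*np.pi/6).as_matrix()@R
delta(M+188.5*zb,Rt)
```

```text
[[ 0.766  0.642 -0.002]
 [ 0.642 -0.767 -0.001]
 [-0.003 -0.001 -1.   ]] [456.87300381 255.20401485 318.21985886] [ 4.44461580e-01 -7.67912016e-02  1.24400469e+00 -1.07173400e-04
  1.97697704e+00  1.31779434e+00] [-0.21277025 -0.91240849 -2.73289025] 23.44776646559007
mouth (np.float64(334.15415999533525), np.float64(116.6757814255874))
hole [ 556.9162908  -186.40491759  110.        ]
shift tool mm [-0.8 -2.4  0.7] dist 3.0 rotvec [-0.412  0.323 -0.001]
```

View pics/w3.png

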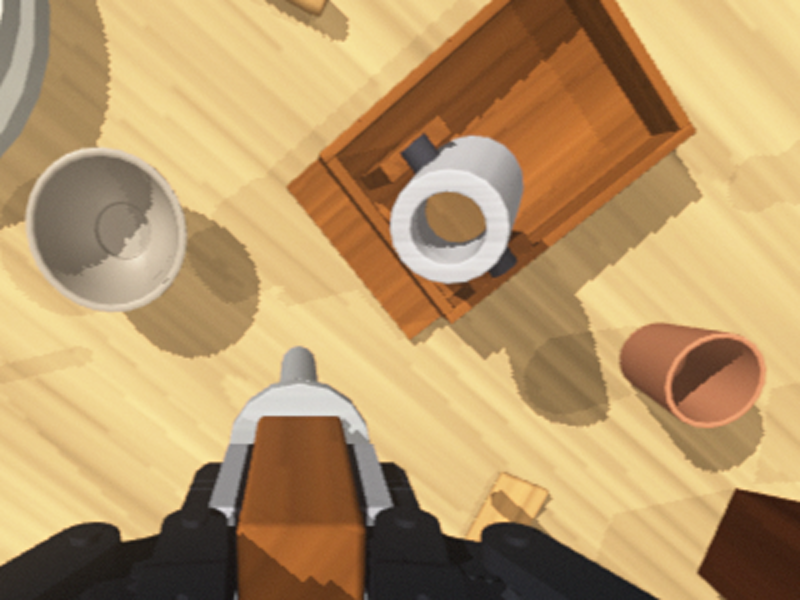

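Wrist view: the barrel ring centre is near px (337,113), the bowl at (165,115) and the cup at (465,188). The tray rim gives the heading. The rod tip is clear of everything.

Run:
```python
from h import *
import pickle
W=pickle.load(open('W3.pkl','rb'));S=pickle.load(open('side0.pkl','rb'));T=pickle.load(open('top0.pkl','rb'))
q=lambda u,v,z:onz(W,112+u/2,v/2,z)
def hd(a,b): d=b-a; return np.degrees(np.arctan2(d[1],d[0])),np.linalg.norm(d)
print('rim side',hd(q(452,318,43),q(692,130,43)),'front',hd(q(322,160,43),q(452,318,43)))
print('base front',hd(q(288,187,0),q(413,342,0)))
print('pins',hd(q(420,152,118),q(500,263,118)))
hsv=cv2.cvtColor(W['frame'],cv2.COLOR_RGB2HSV); m=((hsv[:,:,1]<40)&(hsv[:,:,2]>175)).astype(np.uint8)
k=np.zeros_like(m);k[60:150,295:380]=m[60:150,295:380]
cs,_=cv2.findContours(k,cv2.RETR_CCOMP,cv2.CHAIN_APPROX_NONE)
for c in cs:
    if len(c)>30: print(len(c),cv2.fitEllipse(c),cv2.boundingRect(c))
for uv in [(337,113.5)]:
    print(onz(W,*uv,155),tri([ray(W,*uv),ray(S,240.8,242.4),ray(T,159.5,189.5)]))
```

```text
rim side (np.float64(-10.155099316719163), np.float64(194.68465176797275)) front (np.float64(-98.63499880981097), np.float64(141.76600893154958))
base front (np.float64(-100.0249108675184), np.float64(153.63242621826072))
pins (np.float64(-100.68970201637198), np.float64(77.05351545342334))
194 ((338.3460998535156, 106.47908782958984), (55.821720123291016, 74.638671875), 21.604373931884766) (307, 68, 60, 74)
104 ((335.3499755859375, 110.4184799194336), (30.179176330566406, 40.50860595703125), 84.6616439819336) (316, 95, 41, 32)
[551.41491445 235.7560426  155.        ] (array([548.84614796, 235.52762958, 153.61697262]), [np.float64(2.7371719321509094), np.float64(2.877522490756199), np.float64(0.15145762703726012)])
```

>>> send_rows(
  steps=[
    [[-0.002, 0.0025, 0], [-0.08, 0.0674, 0]],
    [[0, 0, 0], [-0.08, 0.0674, 0]],
    [[0, 0, 0], [-0.08, 0.0674, 0]],
    [[0, 0, 0], [-0.08, 0.0674, 0]],
    [[0, 0, 0], [-0.08, 0.0674, 0]],
  ],
)

```text
time: 6.07
ee_pos: [458.3, 248.8, 320.2]
eef_rot: [0.131, 0.908, 0.327, 0.226]
force: [-0.7, 0.2, -3.0]
finger_gap: 22.8
finger_force: 80.2
```

>>> send_rows(
  steps=[
    [[0, 0, 0], [0, 0, 0]],
    [[0, 0, 0], [0, 0, 0]],
    [[0, 0, 0], [0, 0, 0]],
    [[0, 0, 0], [0, 0, 0]],
  ],
)

```text
time: 6.4
ee_pos: [458.7, 249.9, 320.6]
eef_rot: [0.129, 0.909, 0.328, 0.223]
force: [0.0, 0.3, -2.6]
finger_gap: 22.9
finger_force: 80.2
```

Run:
```python
from h import *
import pickle
R,p=RT();print(R.round(3),p,state()['q'].round(2),state()['force'],state()['finger_gap'])
W=cam('wrist');pickle.dump(W,open('W4.pkl','wb'));save(W,'w4.png',(132,0,432,225),2.6)
h=-10*np.pi/180;zb=np.array([-.5*np.cos(h),-.5*np.sin(h),.866]);M=np.array([550,235.6,155])
print('mouth',proj(W,M),'bot',proj(W,M-70*zb),'tip',proj(W,p+128.5*R[:,2]), (p+128.5*R[:,2]-M)@zb)
Rt=R; delta(M+188.5*zb); delta(M+(128.5-25)*zb); delta(M+(128.5-66)*zb)
```

```text
[[ 0.686  0.538  0.491]
 [ 0.653 -0.752 -0.088]
 [ 0.322  0.381 -0.867]] [458.66465534 249.90119305 320.56703877] [ 0.68 -0.42  1.61 -0.39  1.59  1.48] [ 0.04347216  0.31952633 -2.55064848] 22.935667643266324
mouth (np.float64(258.88087440592534), np.float64(167.3169035944458)) bot (np.float64(259.3672571222955), np.float64(157.18603350150266)) tip (np.float64(261.66799880006477), np.float64(180.05175015602157)) 61.09980482162408
shift tool mm [-0.5 -3.3  1. ] dist 3.0 
shift tool mm [-0.3 -3.3 86. ] dist 86.0 
shift tool mm [ -0.2  -3.3 127. ] dist 127.0
```

View pics/w4.png

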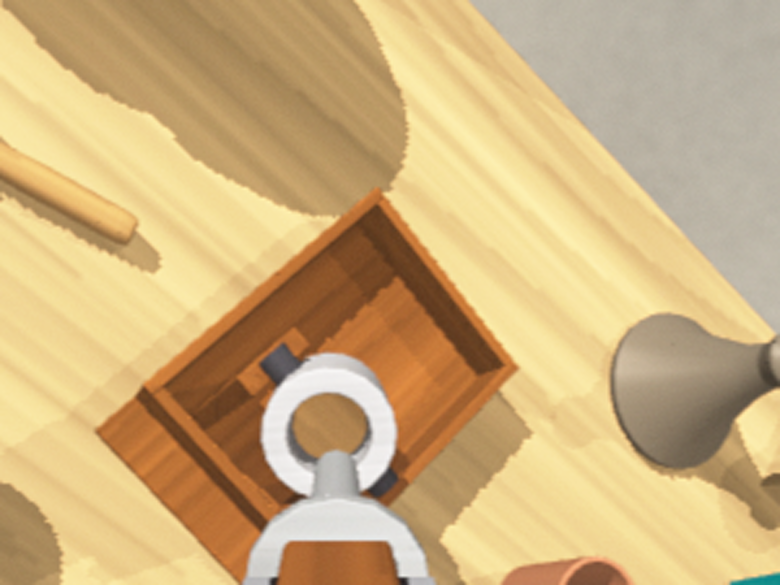

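The ring centre at px (258.5,166) agrees with the prediction (259,167), so I insert.

>>> send_rows(
  steps=[
    [[-0.0004, -0.0033, 0.01], [0, 0, 0]],
    [[0, 0, 0.02], [0, 0, 0]],
    [[0, 0, 0.02], [0, 0, 0]],
    [[0, 0, 0.02], [0, 0, 0]],
    [[0, 0, 0.008], [0, 0, 0]],
  ],
)

```text
time: 6.87
ee_pos: [494.7, 245.0, 246.4]
eef_rot: [0.13, 0.909, 0.328, 0.221]
force: [-1.2, -0.4, -2.8]
finger_gap: 22.9
finger_force: 80.2
```

>>> send_rows(
  steps=[
    [[0, 0, 0.004], [0, 0, 0]],
    [[0, 0, 0.004], [0, 0, 0]],
    [[0, 0, 0.005], [0, 0, 0]],
    [[0, 0, 0.005], [0, 0, 0]],
    [[0, 0, 0.005], [0, 0, 0]],
  ],
)

```text
time: 7.28
ee_pos: [504.7, 244.9, 234.5]
eef_rot: [0.128, 0.908, 0.328, 0.225]
force: [-13.2, 0.2, 8.8]
finger_gap: 22.9
finger_force: 82.4
```

>>> send_rows(
  steps=[
    [[0, 0, 0.006], [0, 0, 0]],
    [[0, 0, 0.006], [0, 0, 0]],
    [[0, 0, 0.006], [0, 0, 0]],
    [[0, 0, 0.006], [0, 0, 0]],
    [[0, 0, 0.006], [0, 0, 0]],
  ],
)

```text
time: 7.7
ee_pos: [520.1, 242.2, 207.7]
eef_rot: [0.128, 0.908, 0.328, 0.226]
force: [0.2, -0.1, -3.0]
finger_gap: 22.8
finger_force: 80.3
```

Run:
```python
from h import *
R,p=RT();h=-10*np.pi/180;zb=np.array([-.5*np.cos(h),-.5*np.sin(h),.866]);M=np.array([550,235.6,155])
t=p+128.5*R[:,2]; print('depth',-(t-M)@zb,state()['finger_gap'],np.array(state()['force'])@zb)
delta(M+(128.5-74)*zb)
```

```text
depth 67.57977761532045 22.770869095006105 -2.705307860321707
shift tool mm [-0.9  1.   6.4] dist 7.0
```

>>> send_rows(
  steps=[
    [[0, 0, 0.004], [0, 0, 0]],
    [[0, 0, 0.004], [0, 0, 0]],
    [[0, 0, 0], [0, 0, 0]],
    [[0, 0, 0], [0, 0, 0]],
  ],
)

```text
time: 8.03
ee_pos: [524.1, 240.5, 197.7]
eef_rot: [0.129, 0.909, 0.328, 0.224]
force: [-0.4, -0.1, -2.1]
finger_gap: 23.0
finger_force: 80.3
```

>>> send_rows(
  steps=[
    [[0, 0, -0.015], [0, 0, 0]],
    [[0, 0, -0.03], [0, 0, 0]],
    [[0, 0, -0.035], [0, 0, 0]],
    [[0, 0, -0.035], [0, 0, 0]],
    [[0, 0, -0.035], [0, 0, 0]],
  ],
)

```text
time: 8.45
ee_pos: [449.5, 253.6, 329.6]
eef_rot: [0.129, 0.909, 0.328, 0.224]
force: [0.6, -0.2, -1.2]
finger_gap: 23.3
finger_force: 80.1
```

Run:
```python
from h import *
import pickle
R,p=RT();print(R.round(3),p,state()['q'].round(2),state()['force'],state()['finger_gap'])
W=cam('wrist');S=cam('side');T=cam('top')
for n,s in (('W5',W),('S5',S),('T5',T)): pickle.dump(s,open(n+'.pkl','wb'))
def c(s,x,y,w,h): return cv2.resize(s['frame'][y:y+h,x:x+w,::-1],(400,300),interpolation=cv2.INTER_CUBIC)
cv2.imwrite('pics/c5.png',np.vstack([np.hstack([c(S,160,190,140,105),c(T,90,110,140,105)]),np.hstack([c(W,100,40,320,240),c(W,182,120,160,120)])]))
```

```text
[[ 0.684  0.538  0.492]
 [ 0.654 -0.751 -0.088]
 [ 0.322  0.382 -0.866]] [449.47024739 253.56820013 329.61377924] [ 0.7  -0.43  1.6  -0.4   1.61  1.49] [ 0.6399369  -0.15280145 -1.17847423] 23.257030456593274
```

View pics/c5.png

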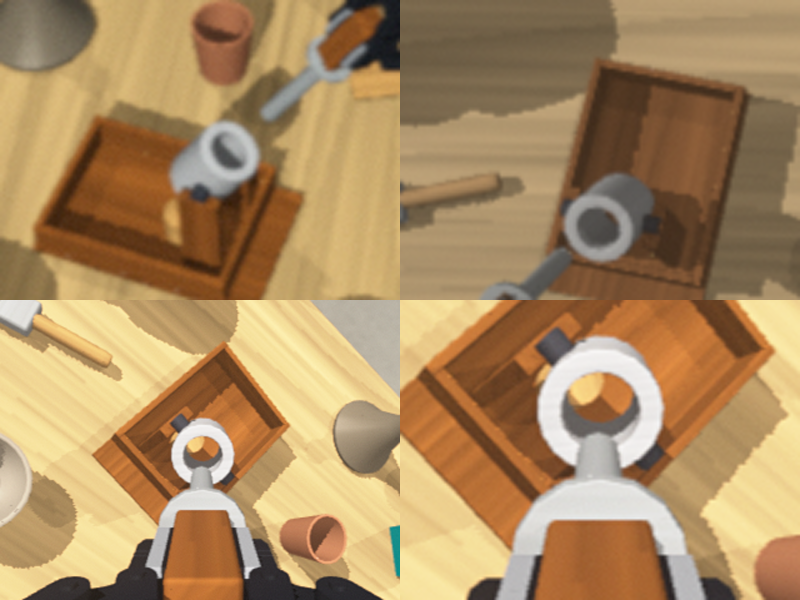

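The plug lies in the tray as the light-wood disc seen through the bore at wrist px (263,154). In the side view it is beside the cheek at (220,265). The bore is clear. I straighten the rod and take it back.

>>> send_rows(
  steps=[
    [[0, 0, 0], [0.08, -0.0674, 0]],
    [[0, 0, 0], [0.08, -0.0674, 0]],
    [[0, 0, 0], [0.08, -0.0674, 0]],
    [[0, 0, 0], [0.08, -0.0674, 0]],
    [[0, 0, 0], [0.08, -0.0674, 0]],
  ],
)

```text
time: 9.02
ee_pos: [451.0, 253.3, 327.0]
eef_rot: [-0.001, 0.941, 0.34, -0.002]
force: [0.7, 0.2, -2.9]
finger_gap: 23.0
finger_force: 80.2
```

>>> send_rows(
  steps=[
    [[0, 0, 0], [0, 0, 0]],
    [[-0.0155, 0.031, 0.001], [0, 0, 0]],
    [[-0.0155, 0.031, 0.001], [0, 0, 0]],
    [[-0.0155, 0.031, 0.001], [0, 0, 0]],
    [[-0.0155, 0.031, 0.001], [0, 0, 0]],
  ],
)

```text
time: 9.43
ee_pos: [482.2, 117.2, 322.6]
eef_rot: [0.001, 0.94, 0.34, 0.0]
force: [0.7, 0.2, -2.9]
finger_gap: 23.3
finger_force: 80.5
```

>>> send_rows(
  steps=[
    [[-0.0155, 0.031, 0.001], [0, 0, 0]],
    [[-0.0155, 0.031, 0.001], [0, 0, 0]],
    [[-0.0155, 0.031, 0.001], [0, 0, 0]],
    [[-0.0155, 0.031, 0.001], [0, 0, 0]],
    [[-0.0155, 0.031, 0.001], [0, 0, 0]],
  ],
)

```text
time: 9.85
ee_pos: [521.5, -51.9, 317.8]
eef_rot: [0.001, 0.94, 0.34, 0.0]
force: [1.2, 0.7, -2.0]
finger_gap: 23.5
finger_force: 80.5
```

>>> send_rows(
  steps=[
    [[-0.0155, 0.031, 0.001], [0, 0, 0]],
    [[-0.0155, 0.031, 0.001], [0, 0, 0]],
    [[-0.0155, 0.031, 0.001], [0, 0, 0]],
    [[0, 0, 0], [0, 0, 0]],
    [[0, 0, 0], [0, 0, 0]],
  ],
)

```text
time: 10.27
ee_pos: [545.1, -153.0, 313.8]
eef_rot: [0.0, 0.941, 0.338, -0.001]
force: [0.4, 0.2, -2.7]
finger_gap: 23.4
finger_force: 80.7
```

Run:
```python
from h import *
R,p=RT();print(R.round(3),p,state()['q'].round(2),state()['finger_gap'])
delta([555.5,-188.7,305],Ro.from_euler('z',39.7,degrees=True).as_matrix()@np.diag([1,-1,-1]))
```

```text
[[ 0.771  0.637 -0.002]
 [ 0.637 -0.771 -0.001]
 [-0.002 -0.    -1.   ]] [ 545.05296149 -152.97055652  313.83065683] [-0.33  0.03  1.14 -0.    1.97  0.55] 23.350095434115264
shift tool mm [-14.7  34.2   8.9] dist 38.0 rotvec [-0.     0.002 -0.003]
```

Now over the hole. I look before lowering.

>>> send_rows(
  steps=[
    [[-0.0075, 0.017, 0.0], [0, 0, 0]],
    [[-0.0075, 0.017, 0.0], [0, 0, 0]],
    [[0, 0, 0.009], [0, 0, 0]],
    [[0, 0, 0], [0, 0, 0]],
    [[0, 0, 0], [0, 0, 0]],
  ],
)

```text
time: 10.68
ee_pos: [555.1, -185.5, 305.9]
eef_rot: [-0.0, 0.94, 0.341, -0.001]
force: [-0.9, -0.0, -2.9]
finger_gap: 23.2
finger_force: 80.9
```

Run:
```python
from h import *
import pickle
R,p=RT();print(p,state()['finger_gap']); delta([555.5,-188.7,133.5])
W=cam('wrist'); pickle.dump(W,open('W6.pkl','wb')); save(W,'w6.png',(182,110,342,230),5)
for z in (110,): print('hole pred',proj(W,[555.5,-188.7,z]))
print('tip',proj(W,p+128.5*R[:,2]))
```

```text
[ 555.11112172 -185.54949831  305.86271675] 23.21140820633949
shift tool mm [ -1.6   2.9 172.4] dist 172.0 
hole pred (np.float64(264.10125701223967), np.float64(167.81004972713785))
tip (np.float64(261.5408247672674), np.float64(180.27357100258604))
```

View pics/w6.png

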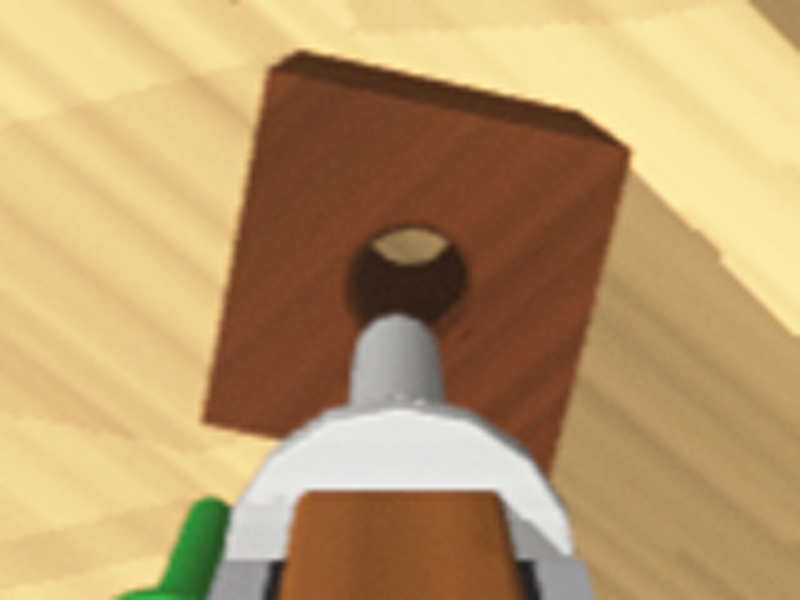

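The hole centre at px (263.3,166.4) is within 1.5 px of the prediction. A small sideways correction, then I lower.

>>> send_rows(
  steps=[
    [[-0.001, 0.0024, 0.015], [0, 0, 0]],
    [[0, 0, 0.02], [0, 0, 0]],
    [[0, 0, 0.015], [0, 0, 0]],
    [[0, 0, 0.01], [0, 0, 0]],
    [[0, 0, 0.01], [0, 0, 0]],
  ],
)

```text
time: 11.15
ee_pos: [556.1, -188.5, 236.5]
eef_rot: [0.0, 0.94, 0.34, 0.0]
force: [-0.3, 0.8, -2.0]
finger_gap: 22.9
finger_force: 80.8
```

>>> send_rows(
  steps=[
    [[0, 0, 0.01], [0, 0, 0]],
    [[0, 0, 0.01], [0, 0, 0]],
    [[0, 0, 0.015], [0, 0, 0]],
    [[0, 0, 0.02], [0, 0, 0]],
    [[0, 0, 0.02], [0, 0, 0]],
  ],
)

```text
time: 11.57
ee_pos: [556.6, -189.5, 161.9]
eef_rot: [0.001, 0.94, 0.34, 0.001]
force: [-0.7, 0.1, -2.4]
finger_gap: 23.0
finger_force: 80.8
```

>>> send_rows(
  steps=[
    [[0, 0, 0.012], [0, 0, 0]],
    [[0, 0, 0.008], [0, 0, 0]],
    [[0, 0, 0.004], [0, 0, 0]],
    [[0, 0, 0.002], [0, 0, 0]],
    [[0, 0, 0], [0, 0, 0]],
  ],
)

```text
time: 11.98
ee_pos: [556.5, -189.5, 136.5]
eef_rot: [0.0, 0.94, 0.34, 0.0]
force: [-0.0, -0.5, -2.9]
finger_gap: 22.9
finger_force: 80.8
```

>>> send_rows(
  steps=[
    [[0, 0, 0.001], [0, 0, 0]],
    [[0, 0, 0.001], [0, 0, 0]],
    [[0, 0, 0.001], [0, 0, 0]],
    [[0, 0, 0], [0, 0, 0]],
    [[0, 0, 0], [0, 0, 0]],
  ],
)

```text
time: 12.4
ee_pos: [556.5, -189.5, 133.5]
eef_rot: [0.0, 0.94, 0.34, 0.0]
force: [0.5, 0.0, -1.1]
finger_gap: 23.1
finger_force: 80.9
```

>>> send_rows(
  steps=[
    [[0, 0, 0.001], [0, 0, 0]],
    [[0, 0, 0], [0, 0, 0]],
    [[0, 0, 0], [0, 0, 0]],
  ],
)

```text
time: 12.65
ee_pos: [556.5, -189.5, 133.5]
eef_rot: [0.001, 0.94, 0.34, 0.001]
force: [-1.6, -0.1, 5.5]
finger_gap: 23.3
finger_force: 81.7
```

>>> send_rows(
  steps=[
    [[0, 0, 0], [0, 0, 0]],
    [[0, 0, 0], [0, 0, 0]],
    [[0, 0, 0], [0, 0, 0]],
    [[0, 0, 0], [0, 0, 0]],
    [[0, 0, 0], [0, 0, 0]],
  ],
  grip=0.3,
)

```text
time: 13.07
ee_pos: [556.1, -189.4, 131.6]
eef_rot: [-0.0, 0.94, 0.34, -0.0]
force: [-0.4, 0.0, -0.5]
finger_gap: 59.7
finger_force: 0.0
```

>>> send_rows(
  steps=[
    [[0, 0, -0.01], [0, 0, 0]],
    [[0, 0, -0.03], [0, 0, 0]],
    [[0, 0, -0.035], [0, 0, 0]],
    [[0, 0, -0.035], [0, 0, 0]],
    [[0, 0, -0.03], [0, 0, 0]],
  ],
)

```text
time: 13.48
ee_pos: [556.1, -189.4, 275.4]
eef_rot: [0.001, 0.94, 0.34, 0.001]
force: [0.4, -0.3, 0.2]
finger_gap: 59.6
finger_force: 0.0
```

>>> send_rows(
  steps=[
    [[0, 0, -0.02], [0, 0, 0]],
    [[0, 0, 0], [0, 0, 0]],
    [[0, 0, 0], [0, 0, 0]],
    [[0, 0, 0], [0, 0, 0]],
    [[0, 0, 0], [0, 0, 0]],
  ],
)

```text
time: 13.9
ee_pos: [555.8, -189.3, 290.1]
eef_rot: [-0.001, 0.94, 0.34, -0.001]
force: [0.1, -0.8, -1.1]
finger_gap: 60.0
finger_force: 0.0
```

Run:
```python
from h import *
print(state()['ee_pos'],state()['force'])
W=cam('wrist');S=cam('side');T=cam('top')
def c(s,x,y,w,h): return cv2.resize(s['frame'][y:y+h,x:x+w,::-1],(400,300),interpolation=cv2.INTER_CUBIC)
cv2.imwrite('pics/c7.png',np.vstack([np.hstack([c(S,210,90,100,75),c(S,160,190,140,105)]),np.hstack([c(W,132,60,240,180),c(T,0,0,512,384)])]))
X=[[555.5,-189,z] for z in (180,116)]; print([proj(W,x) for x in X],[proj(S,x) for x in X])
```

```text
[ 555.83220364 -189.26543827  290.07021469] [ 0.14313324 -0.76106072 -1.08552341]
[(np.float64(261.35044153593174), np.float64(185.1811532654381)), (np.float64(261.59027210665346), np.float64(170.19533660522146))] [(np.float64(262.86430173778575), np.float64(130.76158301420014)), (np.float64(262.7359742858755), np.float64(145.8632404439243))]
```

View pics/c7.png

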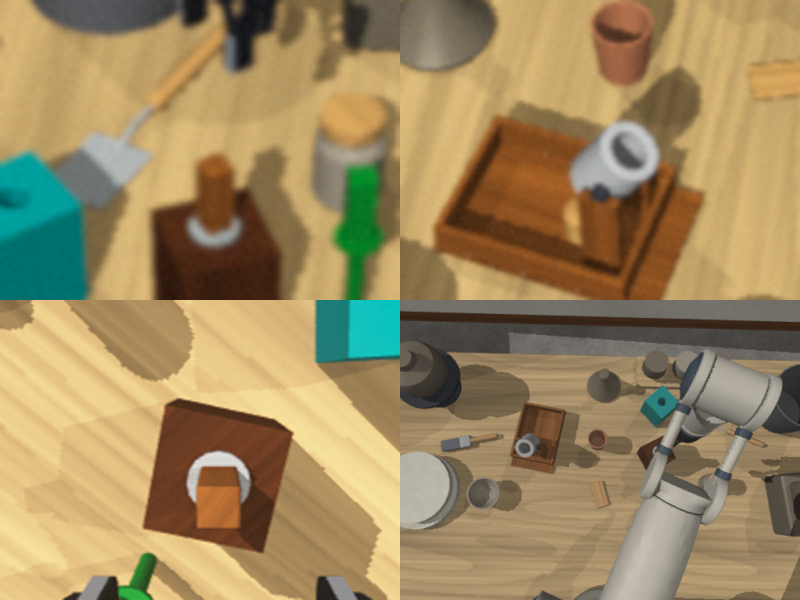

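The rod is fully home, with its collar flush on the block. Cup, bowl and jar are unmoved, and the plug is still in the tray at side (220,265). One numeric check of the plug, then I hand in.

Run:
```python
from h import *
import pickle
S=pickle.load(open('S5.pkl','rb'));W=pickle.load(open('W5.pkl','rb'))
for z in (15,26,43): print(z,onz(S,220,265,z).round(),onz(W,182+185*.4,120+88*.4,z).round())
print(hand_in())
```

```text
15 [613. 223.  15.] [610. 222.  15.]
26 [611. 231.  26.] [606. 224.  26.]
43 [607. 242.  43.] [599. 227.  43.]
the job is handed in; nothing more can be done
None
```

The rod pushed the plug through the barrel and it dropped into the tray; the rod is back in its block with the collar flush and released, the bowl, jar and cup look unmoved, and the job was handed in at about 14 s.

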